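# Blank off the open vacuum ports

### The arm

A 7-joint arm with a two-finger parallel gripper is mounted at the origin on the work surface. World frame = base frame: x ahead of the robot, y to its left, z up, the work surface at z = 0. Lengths are in m, angles in rad, forces in N, time in s.
With the tool pointing down it reaches from about 0.425 to 0.925 m from the base axis. Payload 6.8 kg.
Tool frame: the origin (TCP) lies midway between the tips of the shut fingers; the grasp point (between the pads) lies 19 mm behind it; y points along the fingers, z is the direction in which the jaws open and shut, and the axes are right-handed (so a half turn about y gives the same grasp; the last joint's range is limited). The gripper opens to 85 mm and grips with 20 to 120 N. Pads are 22 mm wide; open, the fingers measure 114 mm over their backs; the gripper's body (76 mm by 85 mm) begins 54 mm behind the grasp point. The pads swing forward as they close: fully open they stand 13 mm farther back than shut.
Start: joints at [-1.332, 0.477, 0.022, 1.555, -0.011, 1.109, -0.083], TCP at [0.229, 0.635, 0.231] pointing down, gripper open.
Joint ranges: [-2.96, 2.96], [-0.34, 2.1], [-1.41, 1.46], [0.24, 2.44], [-1.37, 4.51], [0.17, 1.92], [-2.96, 2.96]. Speed limits (rad/s): [2.39, 2.39, 3.14, 3.14, 3.14, 3.14, 3.14].

### API

Orientations are given as a unit quaternion [w, x, y, z].
In Python, from station import bot gives the robot as it stands. The module is installed in compiled form; this text tells all that it offers.
- The arm moves only by the shell command python3 -m crank 'ROWS' [FORCE]. ROWS is JSON, a list of rows, each an object with "linear": the shift along the tool's x, y, z in m, a list of three; "dr": the turn, a rotation vector about the tool's x, y, z in degrees, a list of three; "hand": the gripper command: -1 is shut, 1 is fully open, values between are in proportion. A call has 1 to 10 rows; each row is the pose to reach, as a shift and turn from the pose commanded when the call began, along the tool's axes at that moment; what a row does not reach only later rows make up. A row lasts 1/12 s, in which the tool goes at most 41.7 mm and 7.16 degrees, less where a joint would pass 70% of its speed; a pose out of reach is approached as far as the arm can. A call with a gripper value outside its range is refused whole. The fingers move at their own pace and stop on an object; FORCE is the grip in N (left out, the last holds). Time passes only in rows, so rows that repeat a pose let the fingers close. It gives the time, the measured TCP pose, the force and the opening at its end, in the units of the state.
- bot.get_obs(): the state, without advancing time (a new reading comes with each control period).
- bot.read_camera(name): name is "side" or "top"; returns the picture (420x560x3 uint8, blue, green, red); there is no depth.
- bot.camera_params(name): a dict with "K" (3x3 intrinsics, pixels), "k1" (the pictures are not rectified: a ray, as slopes to the right and down, at radius r is drawn at 1 + k1 r^2 times it, then the intrinsics apply), "R" (3x3) and "t" (3): a world point X has camera coordinates R X + t. Camera axes: x right, y down, z forward; pixel columns grow to the right and rows downward; lengths in m; the calibration is good to about 2 mm. A picture is of the moment at which its call begins. camera_params takes no time and is no camera call.
- bot.hand_in(): hands the job in, once; it reports no verdict.
Trained networks look in the newest picture that a camera, given by its name, has taken for a name from the list of things; names that differ only in an ending like _2 or _b are one class to them, and where a whole thing is asked for, a point or a joint stands for the part that bears it (a point fixed in the world has none). Each returns a list of dicts, best first, with "score" (0 to 1); they miss things now and then, are a little off and sometimes report something else, mostly with a low value. They report only what shows in the picture. A call takes as long as a camera call. They do not tell look-alikes from the thing itself.
- bot.search_frame(camera, target): "extent" ([left, top, right, bottom] in pixels, round what is visible of it).
- bot.cut_out(camera, target): "pixels" (420x560 bool, what is visible of it) and "extent" ([left, top, right, bottom] in pixels, round what is visible of it).
- bot.place_of(camera, target): "xy" ([column, row] in pixels: a listed point, or the origin of a listed thing).
The state is a dict: "t": time; "q": joint angles; "joint_vel": joint speeds; "joint_torque": joint torques, N m; "eef_pos": TCP position; "tool_rot": TCP orientation; "contact_force": force on the tool from outside, world axes, zero at the start; "torque": the same for the moment, N m; "gripper_width": opening from 0.0 (shut) to 1.0 (fully open).
Only numpy, scipy, OpenCV 4.12 (cv2) and the standard library are available. Lean on these libraries where they do the work, as an engineer would, in place of code of your own. Each camera call takes 0.05 s, during which the arm holds its last target. There are 200 camera calls.

### The job

The pump lines on this bench have been taken off and their five ports stand open. Take the two stacks of blanking discs apart and close every port with the disc of its own size, lying flat and centred on the flange. The discs are clean, so none of them may be put or dropped on the bench itself.

Things in the scene. Friction and masses are not known exactly. Their poses are not given: they have to be found in the camera images.
- blank68_mid (a point): the largest of five loose aluminium blanking discs: flat, solid, 68 mm across, 16 mm thick, thin ring line on its face. Point: its centre, half-way up; z up. Starts in one of two stacks (130 mm apart, larger discs below, about centred) on a dull blue plastic slab 130 x 250 mm, 8 mm thick, so its centre is 16, 32 or 48 mm above the bench.
- blank58_mid (a point): the second largest of five loose aluminium blanking discs: flat, solid, 58 mm across, 16 mm thick, thin ring line on its face. Point: its centre, half-way up; z up. Starts in one of two stacks (130 mm apart, larger discs below, about centred) on a dull blue plastic slab 130 x 250 mm, 8 mm thick, so its centre is 16, 32 or 48 mm above the bench.
- blank48_mid (a point): the middle-sized of five loose aluminium blanking discs: flat, solid, 48 mm across, 16 mm thick, thin ring line on its face. Point: its centre, half-way up; z up. Starts in one of two stacks (130 mm apart, larger discs below, about centred) on a dull blue plastic slab 130 x 250 mm, 8 mm thick, so its centre is 16, 32 or 48 mm above the bench.
- blank38_mid (a point): the second smallest of five loose aluminium blanking discs: flat, solid, 38 mm across, 16 mm thick, thin ring line on its face. Point: its centre, half-way up; z up. Starts in one of two stacks (130 mm apart, larger discs below, about centred) on a dull blue plastic slab 130 x 250 mm, 8 mm thick, so its centre is 16, 32 or 48 mm above the bench.
- blank28_mid (a point): the smallest of five loose aluminium blanking discs: flat, solid, 28 mm across, 16 mm thick, thin ring line on its face. Point: its centre, half-way up; z up. Starts in one of two stacks (130 mm apart, larger discs below, about centred) on a dull blue plastic slab 130 x 250 mm, 8 mm thick, so its centre is 16, 32 or 48 mm above the bench.
- port68_top (a point): the largest of five fixed open vacuum ports: an upright steel pipe stub with a round flange 68 mm in diameter and 14 mm thick, black seal ring and dark bore, on a square 84 mm base plate. The point is the centre of the flange's top face, 60 mm above the bench; z is up. Disc and flange are of equal diameter; a disc simply lies on the flat face.
- port58_top (a point): the second largest of five fixed open vacuum ports: an upright steel pipe stub with a round flange 58 mm in diameter and 14 mm thick, black seal ring and dark bore, on a square 84 mm base plate. The point is the centre of the flange's top face, 60 mm above the bench; z is up. Disc and flange are of equal diameter; a disc simply lies on the flat face.
- port48_top (a point): the middle-sized of five fixed open vacuum ports: an upright steel pipe stub with a round flange 48 mm in diameter and 14 mm thick, black seal ring and dark bore, on a square 84 mm base plate. The point is the centre of the flange's top face, 60 mm above the bench; z is up. Disc and flange are of equal diameter; a disc simply lies on the flat face.
- port38_top (a point): the second smallest of five fixed open vacuum ports: an upright steel pipe stub with a round flange 38 mm in diameter and 14 mm thick, black seal ring and dark bore, on a square 84 mm base plate. The point is the centre of the flange's top face, 60 mm above the bench; z is up. Disc and flange are of equal diameter; a disc simply lies on the flat face.
- port28_top (a point): the smallest of five fixed open vacuum ports: an upright steel pipe stub with a round flange 28 mm in diameter and 14 mm thick, black seal ring and dark bore, on a square 84 mm base plate. The point is the centre of the flange's top face, 60 mm above the bench; z is up. Disc and flange are of equal diameter; a disc simply lies on the flat face.
Mind the look-alikes: they are no part of the job. What is shaped like the part that bears blank48_mid but orange or turquoise is not meant.

How it is judged:
At the end, for the whole second after the job is handed in: Each of the five discs lies flat and at rest on the flange of its own diameter, its centre within 8 mm (sideways) of the flange's centre (horizontal distance between blank68_mid and port68_top below 0.008 m and z of blank68_mid in the frame of port68_top between 0.005 and 0.011 m and angle between the z axis of blank68_mid and the z axis of port68_top, either way round below 0.08 rad and linear speed of each of blank68, blank58, blank48, blank38, blank28 below 0.02 m/s and horizontal distance between blank58_mid and port58_top below 0.008 m and z of blank58_mid in the frame of port58_top between 0.005 and 0.011 m and angle between the z axis of blank58_mid and the z axis of port58_top, either way round below 0.08 rad and horizontal distance between blank48_mid and port48_top below 0.008 m and z of blank48_mid in the frame of port48_top between 0.005 and 0.011 m and angle between the z axis of blank48_mid and the z axis of port48_top, either way round below 0.08 rad and horizontal distance between blank38_mid and port38_top below 0.008 m and z of blank38_mid in the frame of port38_top between 0.005 and 0.011 m and angle between the z axis of blank38_mid and the z axis of port38_top, either way round below 0.08 rad and horizontal distance between blank28_mid and port28_top below 0.008 m and z of blank28_mid in the frame of port28_top between 0.005 and 0.011 m and angle between the z axis of blank28_mid and the z axis of port28_top, either way round below 0.08 rad); the robot touches nothing.
It fails at once if a disc lies on the bench top itself (its centre lower than 12 mm above the bench) (height (world z) of any of blank68_mid, blank58_mid, blank48_mid, blank38_mid, blank28_mid below 0.012 m).
It also fails if it takes over 109 s, if anything falls off the work surface, if the arm or the gripper's body presses on something with over 40 N, if the wrist force passes 120 N, or if a joint passes its speed limit or range.

## Working session

There is one attempt and no reset: what is moved stays moved. The work goes in short steps, Python scripts to look and compute and a shell command to move; the robot and the scene stay as the last step left them, time stands still between calls to the robot, and variables do not carry over. Pictures are saved under pics/ and viewed, about 12 in all and at most 16, crops included, and the job is handed in when it is done.

```bash
mkdir -p pics
python3 - <<'E'
from station import bot
import cv2
for n in("side","top"):
    cv2.imwrite(f"pics/{n}0.png",bot.read_camera(n)); p=bot.camera_params(n); print(n,p)
print(bot.get_obs())
E
```

```text
side {'K': array([[398.93984084,   0.        , 287.51135405],
       [  0.        , 398.93984084, 208.77765263],
       [  0.        ,   0.        ,   1.        ]]), 'k1': -0.010769778629802789, 'R': array([[-0.67732075, -0.73562524, -0.00959734],
       [-0.48083748,  0.45252512, -0.75101021],
       [ 0.5568051 , -0.50406004, -0.66022084]]), 't': array([0.3752114 , 0.33905854, 0.5106986 ])}
top {'K': array([[451.26346873,   0.        , 274.42376039],
       [  0.        , 451.26346873, 207.19178469],
       [  0.        ,   0.        ,   1.        ]]), 'k1': 0.052372740909432225, 'R': array([[ 0.00234683, -0.99975913,  0.02182132],
       [-0.98143529, -0.00648762, -0.1916838 ],
       [ 0.1917792 , -0.02096636, -0.98121412]]), 't': array([-0.00878237,  0.56519658,  1.03488839])}
{'t': 0.1, 'q': array([-1.33208203,  0.47775177,  0.02234827,  1.5563222 , -0.01148535,
        1.10931007, -0.08311976]), 'joint_vel': array([-0.0017199 , -0.00089914,  0.00033997, -0.00265932,  0.00059215,
       -0.00064717, -0.00093459]), 'joint_torque': array([ 4.04861552e-03, -5.97750092e+01,  1.61323719e+00, -2.81953758e+01,
        1.27860974e-02,  4.98802387e-03, -1.07003558e-06]), 'eef_pos': array([0.2292737 , 0.63431216, 0.23041286]), 'tool_rot': array([-0.69591635,  0.69708749, -0.12205623,  0.12194976]), 'contact_force': array([-0.3942274 , -0.23465278, -0.63376356]), 'torque': array([0.04031695, 0.05472467, 0.01807114]), 'gripper_width': 1.0001991901743392}
```

View pics/side0.png

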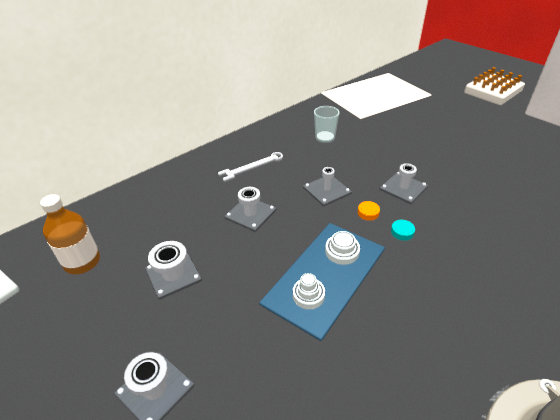

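View pics/top0.png

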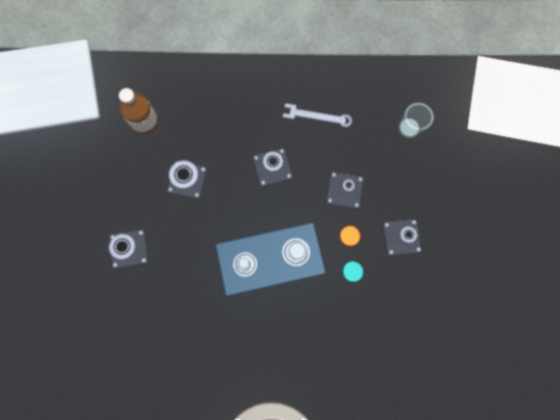

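The side view shows five ports at about (146,372), (168,255), (249,195), (328,172) and (407,170). The stacks are at (309,290) and (343,245). The orange (369,210) and turquoise (403,229) loose discs are the look-alikes, and the silver ring-lined stacked discs are the ones I want. Next I'll measure with both cameras.

```bash
cat > h.py <<'E'
from station import bot
import numpy as np, cv2
from scipy.optimize import least_squares
P={n:bot.camera_params(n) for n in("side","top")}
def proj(n,X):
    p=P[n]; c=np.atleast_2d(X)@p["R"].T+p["t"]; s=c[:,:2]/c[:,2:]
    s=s*(1+p["k1"]*(s**2).sum(1,keepdims=True)); return s*p["K"][0,0]+p["K"][:2,2]
def tri(a,b):
    r=least_squares(lambda X:np.r_[proj("side",X)[0]-a,proj("top",X)[0]-b],[.5,0,.05]); return r.x,np.abs(r.fun).max()
def onz(n,uv,z):
    r=least_squares(lambda X:proj(n,[X[0],X[1],z])[0]-uv,[.5,0]); return r.x
E
python3 - <<'E'
from h import *
im={n:bot.read_camera(n) for n in P}
for t in["port%d_top"%d for d in(68,58,48,38,28)]+["blank%d_mid"%d for d in(68,58,48,38,28)]:
    o={n:[(np.round(d["xy"],1),round(d["score"],2)) for d in bot.place_of(n,t)[:3]] for n in P}
    print(t,o)
    if o["side"] and o["top"]:
        x,e=tri(o["side"][0][0],o["top"][0][0]); print("   ",x.round(4),round(e,1))
a=cv2.resize(im["side"][225:315,260:370],None,fx=5,fy=5,interpolation=cv2.INTER_CUBIC)
b=cv2.resize(im["top"][225:300,215:325],None,fx=5,fy=5,interpolation=cv2.INTER_CUBIC)
cv2.imwrite("pics/c1.png",cv2.resize(np.vstack([a,b]),None,fx=.72,fy=.72))
E
```

```text
port68_top {'side': [(array([165.8, 257.7]), 0.95)], 'top': [(array([242.5, 265.4]), 0.65)]}
    [0.5304 0.1826 0.0998] 50.2
port58_top {'side': [(array([145.6, 371.9]), 0.75)], 'top': [(array([121. , 245.1]), 0.88)]}
    [0.4698 0.3496 0.0563] 1.3
port48_top {'side': [(array([247.7, 192. ]), 0.6)], 'top': [(array([273., 162.]), 0.8)]}
    [ 0.6769 -0.0011  0.0645] 0.6
port38_top {'side': [(array([407.3, 166. ]), 0.58), (array([249.9, 192.9]), 0.47), (array([168.5, 255.5]), 0.4)], 'top': [(array([405.4, 235.1]), 0.68)]}
    [ 0.4965 -0.3142  0.0727] 0.2
port28_top {'side': [(array([328.2, 168.6]), 0.69)], 'top': [(array([346.4, 185.2]), 0.82)]}
    [ 0.616  -0.1804  0.0693] 0.7
blank68_mid {'side': [(array([342.1, 246.6]), 0.68)], 'top': [(array([297.6, 249.8]), 0.54)]}
    [ 0.4655 -0.0652  0.0141] 0.5
blank58_mid {'side': [(array([310.1, 291.7]), 0.69)], 'top': [(array([245.6, 266.1]), 0.66)]}
    [0.4263 0.0628 0.022 ] 0.2
blank48_mid {'side': [(array([401.9, 228.8]), 0.93), (array([342.7, 240.5]), 0.77), (array([370.3, 210. ]), 0.74)], 'top': [(array([295.9, 252.5]), 0.82), (array([352.2, 270.3]), 0.73), (array([348.7, 234.6]), 0.57)]}
    [ 0.3999 -0.0846  0.1062] 23.2
blank38_mid {'side': [(array([305.1, 291.6]), 0.63), (array([342.5, 244. ]), 0.5)], 'top': [(array([244.3, 267. ]), 0.67)]}
    [0.4283 0.0692 0.0253] 2.0
blank28_mid {'side': [(array([306.1, 280. ]), 0.47), (array([148.1, 371.2]), 0.29)], 'top': [(array([243.5, 264.5]), 0.6)]}
    [0.43   0.0681 0.0552] 1.1
```

View pics/c1.png

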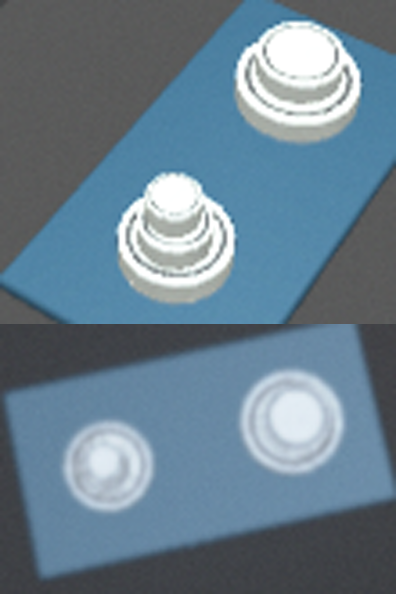

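The crop shows stack A (left in the top view, near y=+0.065) as 58/38/28 from the bottom up. Stack B (y≈-0.065) is 68/48. Next I'll refine by fitting rims in both views.

```bash
cat >> h.py <<'E'
th=np.linspace(0,2*np.pi,90,endpoint=False); C=np.c_[np.cos(th),np.sin(th),0*th]
from scipy.optimize import minimize
from scipy.ndimage import map_coordinates
def grab(): return {n:cv2.GaussianBlur(cv2.cvtColor(bot.read_camera(n),cv2.COLOR_BGR2GRAY).astype(float),(0,0),1) for n in P}
def score(G,X,r,views=("side","top")):
    s=0
    for n in views:
        v=lambda R:map_coordinates(G[n],proj(n,X+R*C)[:,::-1].T,order=1,mode="nearest")
        s+=np.clip(v(r-.002)-v(r+.002),-20,60).mean()
    return s
def fit(G,X0,r,fixz=None,views=("side","top")):
    best=None
    for dx in(-.004,0,.004):
        for dy in(-.004,0,.004):
            if fixz is None:
                m=minimize(lambda X:-score(G,X,r,views),X0+[dx,dy,0],method="Nelder-Mead",options=dict(initial_simplex=X0+[dx,dy,0]+.004*np.r_[np.zeros((1,3)),np.eye(3)]))
                x=m.x
            else:
                x0=np.array(X0[:2])+[dx,dy]
                m=minimize(lambda X:-score(G,np.r_[X,fixz],r,views),x0,method="Nelder-Mead",options=dict(initial_simplex=x0+.004*np.r_[np.zeros((1,2)),np.eye(2)]))
                x=np.r_[m.x,fixz]
            if best is None or m.fun<best[1]: best=(x,m.fun)
    return best[0],-best[1]
E
python3 - <<'E'
from h import *
from scipy.spatial.transform import Rotation as Ro
G=grab()
q=bot.get_obs()["tool_rot"]; print(Ro.from_quat(np.r_[q[1:],q[0]]).as_matrix().round(4))
px={"p68":[(168,256),(183,173),68,.06],"p58":[(147,371),(121,245),58,.06],"p48":[(249,193),(273,161),48,.06],"p38":[(407,167),(408,234),38,.06],"p28":[(328,170),(348,185),28,.06],
"d68":[(342,248),(296,252),68,.024],"d48":[(343,240),(297,251),48,.04],"d58":[(309,292),(245,265),58,.024],"d38":[(308,286),(244,265),38,.04],"d28":[(307,280),(243,264),28,.056]}
vis=[cv2.imread("pics/side0.png"),cv2.imread("pics/top0.png")]
for k,(a,b,D,z) in px.items():
    x0=np.r_[onz("side",a,z),z]; t,e=tri(a,b)
    f,s=fit(G,x0,D/2000); g,s2=fit(G,x0,D/2000,z); h,_=fit(G,x0,D/2000,z,("side",)); i,_=fit(G,x0,D/2000,z,("top",))
    print(k,"free",f.round(4),round(s),"fixz",g.round(4),round(s2),"side",h[:2].round(4),"top",i[:2].round(4),"tri",t.round(3))
    for v,n in zip(vis,("side","top")):
        for u in proj(n,g+D/2000*C): cv2.circle(v,tuple(np.int32(u.round())),0,(0,0,255),-1)
A=cv2.resize(vis[0][150:410,110:430],(640,520)); B=cv2.resize(vis[1][140:300,95:430],(670,320))
cv2.imwrite("pics/s1.png",A); cv2.imwrite("pics/t1.png",B)
E
```

```text
[[ 0.9405 -0.      0.3399]
 [-0.3399  0.      0.9405]
 [-0.     -1.     -0.    ]]
p68 free [0.6448 0.2151 0.0595] 111 fixz [0.6445 0.215  0.06  ] 111 side [0.643  0.2134] top [0.6453 0.2156] tri [0.647 0.214 0.052]
p58 free [0.4694 0.3498 0.0608] 110 fixz [0.4695 0.3502 0.06  ] 110 side [0.4683 0.3489] top [0.4695 0.3502] tri [0.469 0.348 0.058]
p48 free [ 0.6798 -0.0013  0.0594] 97 fixz [ 0.6794 -0.0011  0.06  ] 97 side [ 0.6782 -0.002 ] top [ 0.6802 -0.001 ] tri [ 0.679 -0.003  0.06 ]
p38 free [ 0.5006 -0.325   0.0604] 85 fixz [ 0.5007 -0.3253  0.06  ] 85 side [ 0.5    -0.3258] top [ 0.5012 -0.3249] tri [ 0.501 -0.323  0.063]
p28 free [ 0.6197 -0.1859  0.0604] 68 fixz [ 0.62   -0.1862  0.06  ] 68 side [ 0.6195 -0.1868] top [ 0.6209 -0.1855] tri [ 0.619 -0.185  0.061]
d68 free [ 0.4603 -0.059   0.0239] 75 fixz [ 0.4603 -0.059   0.024 ] 75 side [ 0.4597 -0.0593] top [ 0.4609 -0.0588] tri [ 0.461 -0.06   0.017]
d48 free [ 0.4509 -0.0477  0.0577] 59 fixz [ 0.4608 -0.061   0.04  ] 45 side [ 0.461  -0.0614] top [ 0.4634 -0.0695] tri [ 0.461 -0.061  0.039]
d58 free [0.43   0.0646 0.0239] 77 fixz [0.43   0.0647 0.024 ] 77 side [0.4296 0.0644] top [0.4307 0.0649] tri [0.428 0.064 0.02 ]
d38 free [0.4389 0.0564 0.0329] 40 fixz [0.4319 0.0765 0.04  ] 35 side [0.4341 0.0609] top [0.4391 0.0565] tri [0.428 0.066 0.039]
d28 free [0.436  0.0613 0.0472] 56 fixz [0.4318 0.0668 0.056 ] 53 side [0.4308 0.0658] top [0.4436 0.0689] tri [0.43  0.068 0.056]
```

View pics/s1.png

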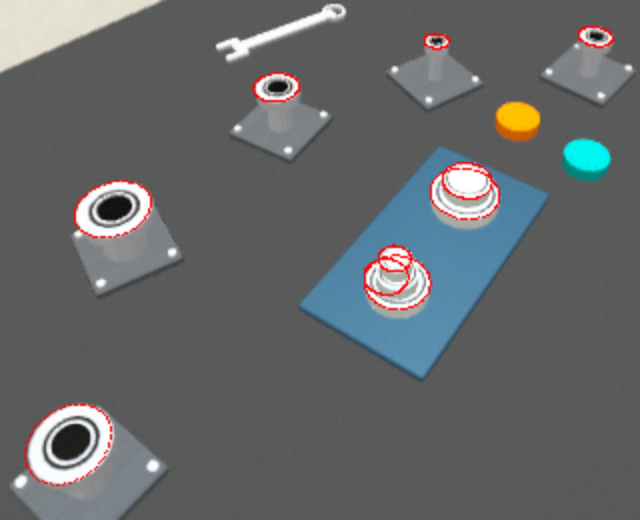

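View pics/t1.png

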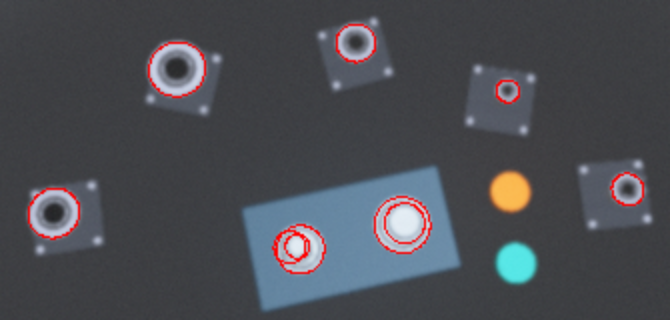

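Ports fit within ~2 mm in both views with z≈60 mm, and the stack tops match their expected heights. First goal is the 28 disc on stack A.

```bash
cat >> h.py <<'E'
PORT={68:(.6443,.2149),58:(.4692,.3500),48:(.6792,-.0013),38:(.5006,-.3253),28:(.6200,-.1863)}
def to(x,y,z):
    from scipy.spatial.transform import Rotation as Ro
    o=bot.get_obs(); q=o["tool_rot"]; R=Ro.from_quat(np.r_[q[1:],q[0]])
    print("at",o["eef_pos"].round(4),"t",round(o["t"],1),"w",round(o["gripper_width"]*85,1),"tilt",np.abs(R.as_matrix()[2,[0,2]]).max().round(4),"-> linear",R.inv().apply(np.array([x,y,z])-o["eef_pos"]).round(4))
E
python3 -m crank '[{"linear":[0.255,0.0,-0.31],"dr":[0,0,0],"hand":0.2},{"linear":[0.255,0.0,-0.31],"dr":[0,0,0],"hand":0.2},{"linear":[0.255,0.0,-0.31],"dr":[0,0,0],"hand":0.2},{"linear":[0.255,0.0,-0.31],"dr":[0,0,0],"hand":0.2},{"linear":[0.255,0.0,-0.31],"dr":[0,0,0],"hand":0.2},{"linear":[0.255,0.0,-0.31],"dr":[0,0,0],"hand":0.2},{"linear":[0.255,0.0,-0.31],"dr":[0,0,0],"hand":0.2},{"linear":[0.255,0.0,-0.31],"dr":[0,0,0],"hand":0.2},{"linear":[0.255,0.0,-0.31],"dr":[0,0,0],"hand":0.2},{"linear":[0.255,0.0,-0.31],"dr":[0,0,0],"hand":0.2}]' 50
python3 -c "
from h import *
to(.431,.066,.10)"
```

```text
t: 2.13
eef_pos: [0.3649, 0.2524, 0.2315]
tool_rot: [-0.696, 0.696, -0.123, 0.123]
contact_force: [0.2, -0.3, -0.6]
gripper_width: 0.6
at [0.3649 0.2524 0.2315] t 2.1 w 51.0 tilt 0.0004 -> linear [ 0.126   0.1316 -0.1523]
```

```bash
python3 -m crank '[{"linear":[0.126,0.05,-0.153],"dr":[0,0,0],"hand":0.2},{"linear":[0.126,0.05,-0.153],"dr":[0,0,0],"hand":0.2},{"linear":[0.126,0.05,-0.153],"dr":[0,0,0],"hand":0.2},{"linear":[0.126,0.05,-0.153],"dr":[0,0,0],"hand":0.2},{"linear":[0.126,0.05,-0.153],"dr":[0,0,0],"hand":0.2},{"linear":[0.126,0.09,-0.153],"dr":[0,0,0],"hand":0.2},{"linear":[0.126,0.132,-0.153],"dr":[0,0,0],"hand":0.2},{"linear":[0.126,0.132,-0.153],"dr":[0,0,0],"hand":0.2},{"linear":[0.126,0.132,-0.153],"dr":[0,0,0],"hand":0.2}]'
python3 - <<'E'
from h import *
to(.431,.066,.042)
im=[cv2.resize(bot.read_camera("side")[190:320,240:400],(640,520))]
cv2.imwrite("pics/g1.png",im[0])
E
```

```text
t: 2.88
eef_pos: [0.4288, 0.0692, 0.0983]
tool_rot: [-0.695, 0.698, -0.124, 0.121]
contact_force: [0.8, 0.3, 0.5]
gripper_width: 0.602
at [0.4288 0.0692 0.0983] t 2.9 w 51.2 tilt 0.0039 -> linear [ 0.0034  0.0563 -0.0021]
```

View pics/g1.png

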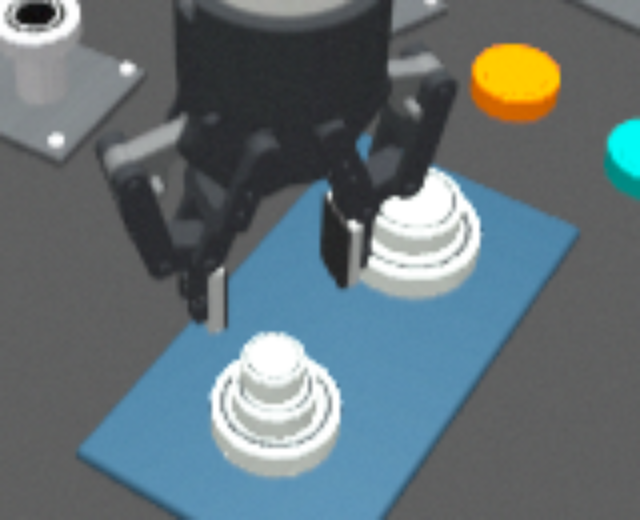

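The gripper straddles above stack A, with tips at about (294,272) and (327,261) in full-frame pixels. I'll lower and close.

```bash
python3 -m crank '[{"linear":[0.002,0.0,-0.001],"dr":[0,0,0],"hand":0.2},{"linear":[0.002,0.025,-0.001],"dr":[0,0,0],"hand":0.2},{"linear":[0.002,0.045,-0.001],"dr":[0,0,0],"hand":0.2},{"linear":[0.002,0.056,-0.001],"dr":[0,0,0],"hand":0.2},{"linear":[0.002,0.056,-0.001],"dr":[0,0,0],"hand":0.2}]'
python3 - <<'E'
from h import *
to(.431,.066,.042)
for w in(.02,.051/2):
  for s in(-1,1): print(proj("side",[.4288+s*w*.34,.0692+s*w*.94,.0983+.003]))
cv2.imwrite("pics/g2.png",cv2.resize(bot.read_camera("side")[230:320,260:370],(660,540)))
E
```

```text
t: 3.35
eef_pos: [0.4325, 0.069, 0.044]
tool_rot: [0.697, -0.696, 0.121, -0.122]
contact_force: [-0.6, -0.5, 0.3]
gripper_width: 0.599
at [0.4325 0.069  0.044 ] t 3.4 w 50.9 tilt 0.0014 -> linear [-0.0004  0.002  -0.0034]
[[318.84722138 259.36684311]]
[[296.49667303 266.77187572]]
[[321.85946126 258.36849806]]
[[293.36129705 267.81030116]]
```

View pics/g2.png

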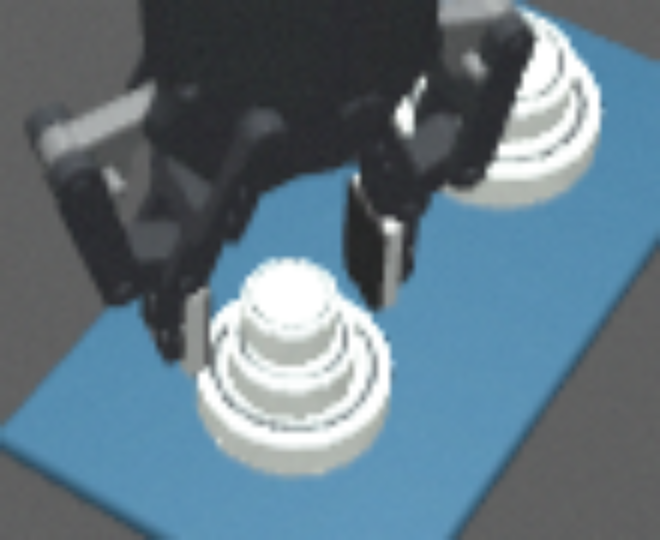

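```bash
python3 -m crank '[{"linear":[0.0,0.001,-0.0035],"dr":[0,0,0],"hand":0.2},{"linear":[0.0,0.001,-0.0035],"dr":[0,0,0],"hand":0.2},{"linear":[0.0,0.001,-0.0035],"dr":[0,0,0],"hand":-1},{"linear":[0.0,0.001,-0.0035],"dr":[0,0,0],"hand":-1},{"linear":[0.0,0.001,-0.0035],"dr":[0,0,0],"hand":-1},{"linear":[0.0,0.001,-0.0035],"dr":[0,0,0],"hand":-1},{"linear":[0.0,0.001,-0.0035],"dr":[0,0,0],"hand":-1},{"linear":[0.0,0.001,-0.0035],"dr":[0,0,0],"hand":-1}]' 50
python3 - <<'E'
from h import *
to(.62,-.1863,.16)
cv2.imwrite("pics/g3.png",cv2.resize(bot.read_camera("side")[230:320,260:370],(660,540)))
E
```

```text
t: 4.07
eef_pos: [0.4314, 0.0652, 0.0434]
tool_rot: [0.697, -0.696, 0.122, -0.122]
contact_force: [-2.2, -0.8, 12.0]
gripper_width: 0.301
at [0.4314 0.0652 0.0434] t 4.1 w 25.6 tilt 0.0012 -> linear [ 0.263  -0.1166 -0.1722]
```

View pics/g3.png

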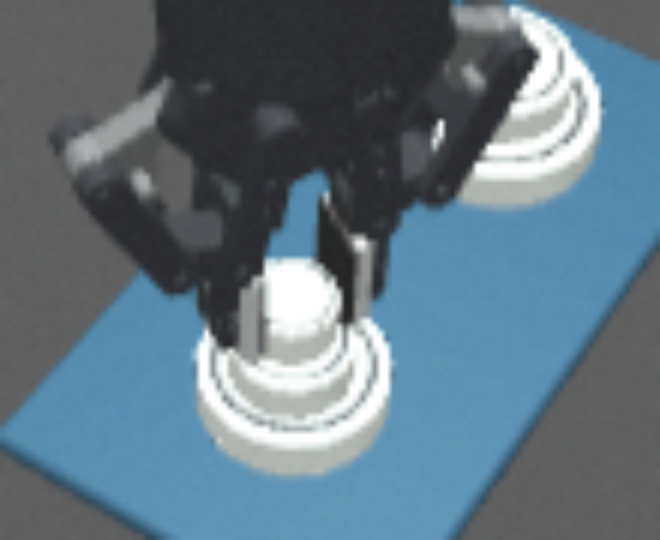

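Grip is on the disc with a light 12 N touch on the disc below, so I'll grip 3 mm higher next time. Lifting.

```bash
python3 -m crank '[{"linear":[0.0,-0.004,0.0],"dr":[0,0,0],"hand":-1},{"linear":[0.0,-0.02,0.0],"dr":[0,0,0],"hand":-1},{"linear":[0.0,-0.05,0.0],"dr":[0,0,0],"hand":-1},{"linear":[0.0,-0.08,0.0],"dr":[0,0,0],"hand":-1},{"linear":[0.0,-0.117,0.0],"dr":[0,0,0],"hand":-1},{"linear":[0.02,-0.117,-0.014],"dr":[0,0,0],"hand":-1},{"linear":[0.05,-0.117,-0.034],"dr":[0,0,0],"hand":-1}]'
python3 - <<'E'
from h import *
to(.62,-.1863,.12)
cv2.imwrite("pics/g4.png",cv2.resize(bot.read_camera("side")[130:320,240:430],(640,640))[:600])
E
```

```text
t: 4.7
eef_pos: [0.4669, 0.0187, 0.1619]
tool_rot: [0.698, -0.695, 0.119, -0.121]
contact_force: [0.6, 1.3, -1.3]
gripper_width: 0.3
at [0.4669 0.0187 0.1619] t 4.7 w 25.5 tilt 0.0049 -> linear [ 0.2126  0.0418 -0.1423]
```

View pics/g4.png

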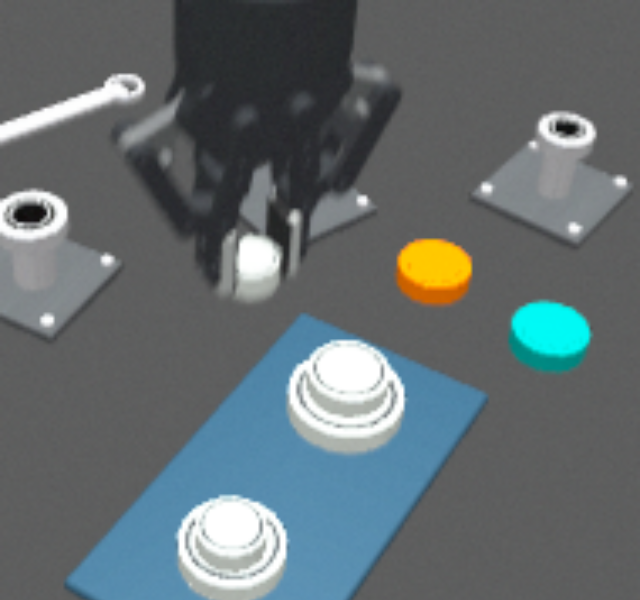

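The 28 disc is held upright at crop (250,268) and the rest of the stack stands. Moving to port28.

```bash
python3 -m crank '[{"linear":[0.03,0.0,-0.02],"dr":[0,0,0],"hand":-1},{"linear":[0.065,0.0,-0.043],"dr":[0,0,0],"hand":-1},{"linear":[0.1,0.0,-0.067],"dr":[0,0,0],"hand":-1},{"linear":[0.135,0.01,-0.09],"dr":[0,0,0],"hand":-1},{"linear":[0.17,0.02,-0.114],"dr":[0,0,0],"hand":-1},{"linear":[0.195,0.035,-0.13],"dr":[0,0,0],"hand":-1},{"linear":[0.212,0.06,-0.14],"dr":[0,0,0],"hand":-1},{"linear":[0.212,0.07,-0.14],"dr":[0,0,0],"hand":-1},{"linear":[0.212,0.07,-0.14],"dr":[0,0,0],"hand":-1},{"linear":[0.212,0.07,-0.14],"dr":[0,0,0],"hand":-1}]'
python3 -c "
from h import *
to(.62,-.1863,.0645)"
```

```text
t: 5.58
eef_pos: [0.617, -0.1868, 0.0887]
tool_rot: [0.697, -0.696, 0.123, -0.121]
contact_force: [-0.0, -0.1, 0.1]
gripper_width: 0.301
at [ 0.617  -0.1868  0.0887] t 5.6 w 25.6 tilt 0.0025 -> linear [0.0027 0.0242 0.0015]
```

```bash
python3 -m crank '[{"linear":[0.003,0.01,0.0015],"dr":[0,0,0],"hand":-1},{"linear":[0.003,0.018,0.0015],"dr":[0,0,0],"hand":-1},{"linear":[0.003,0.024,0.0015],"dr":[0,0,0],"hand":-1},{"linear":[0.003,0.024,0.0015],"dr":[0,0,0],"hand":-1},{"linear":[0.003,0.024,0.0015],"dr":[0,0,0],"hand":-1},{"linear":[0.003,0.024,0.0015],"dr":[0,0,0],"hand":-1}]'
python3 -c "
from h import *
to(.62,-.1863,.0634)"
```

```text
t: 6.08
eef_pos: [0.6214, -0.1873, 0.0656]
tool_rot: [-0.696, 0.697, -0.122, 0.122]
contact_force: [-0.3, 0.6, 0.3]
gripper_width: 0.302
at [ 0.6214 -0.1873  0.0656] t 6.1 w 25.7 tilt 0.0003 -> linear [-0.0016  0.0022  0.0004]
```

```bash
python3 -m crank '[{"linear":[-0.001,0.002,0.0],"dr":[0,0,0],"hand":-1},{"linear":[-0.001,0.002,0.0],"dr":[0,0,0],"hand":-1},{"linear":[-0.001,0.002,0.0],"dr":[0,0,0],"hand":-1},{"linear":[-0.001,0.002,0.0],"dr":[0,0,0],"hand":0.1},{"linear":[-0.001,0.002,0.0],"dr":[0,0,0],"hand":0.1},{"linear":[-0.001,0.002,0.0],"dr":[0,0,0],"hand":0.1},{"linear":[-0.001,-0.02,0.0],"dr":[0,0,0],"hand":0.4},{"linear":[-0.001,-0.05,0.0],"dr":[0,0,0],"hand":0.4},{"linear":[-0.001,-0.08,0.0],"dr":[0,0,0],"hand":0.4},{"linear":[-0.001,-0.1,0.0],"dr":[0,0,0],"hand":0.4}]'
python3 - <<'E'
from h import *
to(.431,.066,.12)
E
```

```text
t: 6.92
eef_pos: [0.6211, -0.1875, 0.168]
tool_rot: [-0.696, 0.697, -0.121, 0.123]
contact_force: [0.9, -0.9, -0.3]
gripper_width: 0.702
at [ 0.6211 -0.1875  0.168 ] t 6.9 w 59.6 tilt 0.0024 -> linear [-0.2651  0.0474  0.1737]
```

```bash
python3 -m crank '[{"linear":[-0.035,0.0,0.02],"dr":[0,0,0],"hand":0.4},{"linear":[-0.075,0.0,0.045],"dr":[0,0,0],"hand":0.4},{"linear":[-0.11,0.0,0.07],"dr":[0,0,0],"hand":0.4},{"linear":[-0.145,0.0,0.095],"dr":[0,0,0],"hand":0.4},{"linear":[-0.18,0.0,0.12],"dr":[0,0,0],"hand":0.4},{"linear":[-0.215,0.01,0.14],"dr":[0,0,0],"hand":0.4},{"linear":[-0.245,0.03,0.16],"dr":[0,0,0],"hand":0.4},{"linear":[-0.265,0.047,0.173],"dr":[0,0,0],"hand":0.4},{"linear":[-0.265,0.047,0.173],"dr":[0,0,0],"hand":0.4},{"linear":[-0.265,0.047,0.173],"dr":[0,0,0],"hand":0.4}]'
python3 - <<'E'
from h import *
G=grab()
print("28",fit(G,np.r_[PORT[28],.076],.014,.076))
print("28 free",fit(G,np.r_[PORT[28],.076],.014))
for v in(("side",),("side","top")): print("38",fit(G,np.array([.431,.065,.04]),.019,.04,v)) 
to(.431,.065,.0265)
v=cv2.cvtColor(G["side"].astype(np.uint8),cv2.COLOR_GRAY2BGR)
cv2.imwrite("pics/g5.png",np.hstack([cv2.resize(v[230:320,270:360],(400,400)),cv2.resize(v[140:200,300:360],(400,400))]))
E
```

```text
t: 7.75
eef_pos: [0.4284, 0.0669, 0.1177]
tool_rot: [-0.696, 0.697, -0.121, 0.12]
contact_force: [-0.1, -0.3, 0.2]
gripper_width: 0.699
28 (array([ 0.62003705, -0.18576362,  0.076     ]), np.float64(43.84825926841573))
28 free (array([ 0.61726066, -0.18354975,  0.08821645]), np.float64(58.571495664660446))
38 (array([0.43268876, 0.06973029, 0.04      ]), np.float64(32.86147308193502))
38 (array([0.43269506, 0.06974022, 0.04      ]), np.float64(33.30022501242455))
at [0.431  0.0653 0.1188] t 7.8 w 59.6 tilt 0.0013 -> linear [ 0.      0.0923 -0.0003]
```

View pics/g5.png

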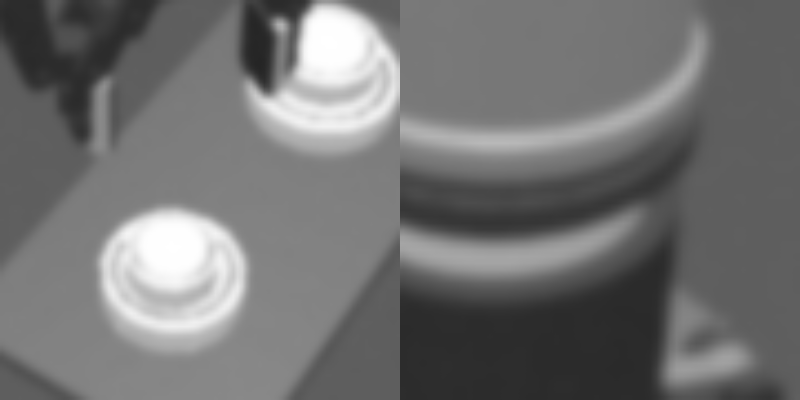

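Run:
```python
from h import *
print(onz("side",(308.6,286),.04), onz("side",(308.6,286.5),.04))
g=bot.read_camera("side")[:,:,1]
m=(g[270:310,285:330]>235).astype(int)
for r in range(4,30): print(r+270,''.join(' .:-=+*#%@'[min(9,int(v)//26)] for v in g[r+270,288:328]))
for D,z,c in((38,.04,(.4315,.066)),(58,.024,(.43,.0647))):
    u=proj("side",np.r_[c,z]+D/2000*C); print(D,u.min(0).round(1),u.max(0).round(1))
```

```text
[0.42759427 0.06630255] [0.4268347  0.06705949]
274 ++++++++++++++++++++++++++++++++++++++++
275 ++++++++++++++++++++++++++++++++++++++++
276 ++++++++++++++++++++++++++++++++++++++++
277 +++++++++++++++++%%%%@%#++++++++++++++++
278 ++++++++++++++%%@@%%%%%@@@#+++++++++++++
279 ++++++++++++%@@@@@@@@@@@%%@@@#++++++++++
280 ++++++++++%@@@%@@@@@@@@@@@%@@@%+++++++++
281 +++++++++@@@@%@@@@@@@@@@@@@%@@@@#+++++++
282 ++++++++@@@@%@@@@@@@@@@@@@@@*@@@@%++++++
283 +++++++%@@@@#@@@@@@@@@@@@@@@%@@@@@++++++
284 ++++++%@@*@%@@@@@@@@@@@@@@@@@*@#@@@+++++
285 ++++++@@#=@#@@@@@@@@@@@@@@@@@+@#+@@%++++
286 +++++*@@+%@@@@@@@@@@@@@@@@@@@+@@%*@@=+++
287 +++++@@%#@@@*@@@@@@@@@@@@@@@@+@@@+@@%+++
288 ++++#@@*#@@@+@@@@@@@@@@@@@@@%#@@@#%@@+++
289 ++++#@@+@@#@%*@@@@@@@@@@@@@@+@@@@@*@@+++
290 +++++@@+@@*%@%#@@@@@@@@@@@@*%@#@@@+@@#++
291 ++++=@@+@@**@@@%@@@@@@@@@@*%@@*@@@+@@+++
292 ++++=@@+%@**#@@@@%%@@@@%#@@@%#*@@%+@@=++
293 +++++@@%*@@**#%@@@@@@@@@@@@%**#@@*#@@+++
294 +++++@@@+@@****#%@@@@@@@%%#***@@@+@@@+++
295 +++++#@@%*@@*****###%%%#******@@*#@@@+++
296 +++++*@@@+*@@***##***#*#*****@@%+@@@*+++
297 +++++*#@@@=#@@********#****%@@@*@@@@*+++
298 +++++**%@@@#*%@%**********@@@%*@@@@**+++
299 +++++***%@@@%+##@%%%%**@@@@%*+%@@@%*++++
38 [296.2 276. ] [318.1 293.6]
58 [291.6 277.4] [324.6 304.2]
```

Run:
```python
from h import *
print(onz("side",proj("side",[.4315,.066,.04])[0]+[1.2,1.1],.04)); to(.430,.065,.0265)
```

```text
[0.42839927 0.06615449]
at [0.4313 0.0649 0.119 ] t 7.9 w 59.6 tilt 0.0017 -> linear [-0.0014  0.0925 -0.0005]
```

```bash
python3 -m crank '[{"linear":[-0.0015,0.03,0.0],"dr":[0,0,0],"hand":0.4},{"linear":[-0.0015,0.06,0.0],"dr":[0,0,0],"hand":0.4},{"linear":[-0.0015,0.08,0.0],"dr":[0,0,0],"hand":0.4},{"linear":[-0.0015,0.089,0.0],"dr":[0,0,0],"hand":0.4},{"linear":[-0.0015,0.089,0.0],"dr":[0,0,0],"hand":0.2},{"linear":[-0.0015,0.089,0.0],"dr":[0,0,0],"hand":-1},{"linear":[-0.0015,0.089,0.0],"dr":[0,0,0],"hand":-1},{"linear":[-0.0015,0.089,0.0],"dr":[0,0,0],"hand":-1},{"linear":[-0.0015,0.089,0.0],"dr":[0,0,0],"hand":-1},{"linear":[-0.0015,0.089,0.0],"dr":[0,0,0],"hand":-1}]'
python3 -c "
from h import *
to(.5006,-.3253,.13)"
```

```text
t: 8.73
eef_pos: [0.4296, 0.0665, 0.0303]
tool_rot: [0.697, -0.696, 0.121, -0.123]
contact_force: [0.7, -0.0, 8.0]
gripper_width: 0.412
at [0.4296 0.0665 0.0303] t 8.7 w 35.0 tilt 0.0019 -> linear [ 0.2002 -0.0998 -0.3442]
```

```bash
python3 -m crank '[{"linear":[0.0,-0.005,0.0],"dr":[0,0,0],"hand":-1},{"linear":[0.0,-0.025,0.0],"dr":[0,0,0],"hand":-1},{"linear":[0.0,-0.055,0.0],"dr":[0,0,0],"hand":-1},{"linear":[0.0,-0.085,-0.01],"dr":[0,0,0],"hand":-1},{"linear":[0.015,-0.1,-0.03],"dr":[0,0,0],"hand":-1},{"linear":[0.035,-0.1,-0.06],"dr":[0,0,0],"hand":-1},{"linear":[0.055,-0.1,-0.095],"dr":[0,0,0],"hand":-1},{"linear":[0.075,-0.1,-0.13],"dr":[0,0,0],"hand":-1},{"linear":[0.095,-0.1,-0.163],"dr":[0,0,0],"hand":-1},{"linear":[0.115,-0.1,-0.198],"dr":[0,0,0],"hand":-1}]'
python3 - <<'E'
from h import *
to(.5006,-.3253,.10)
G=grab(); print("28",fit(G,np.r_[PORT[28],.076],.014,.076),fit(G,np.r_[PORT[28],.076],.014))
cv2.imwrite("pics/g6.png",np.hstack([cv2.resize(G["side"][150:330,260:440],(400,400)),cv2.resize(G["top"][160:300,230:370],(400,400))]))
E
```

```text
t: 9.57
eef_pos: [0.4694, -0.1603, 0.1299]
tool_rot: [0.697, -0.696, 0.121, -0.122]
contact_force: [0.4, 0.3, -0.3]
gripper_width: 0.416
at [ 0.4694 -0.1603  0.1299] t 9.6 w 35.4 tilt 0.0008 -> linear [ 0.0852  0.0298 -0.1447]
28 (array([ 0.62037763, -0.18624372,  0.076     ]), np.float64(97.37880608605045)) (array([ 0.62002374, -0.18587905,  0.07676492]), np.float64(97.51416053744144))[ WARN:0@1.464] global loadsave.cpp:1063 imwrite_ Unsupported depth image for selected encoder is fallbacked to CV_8U.
```

View pics/g6.png

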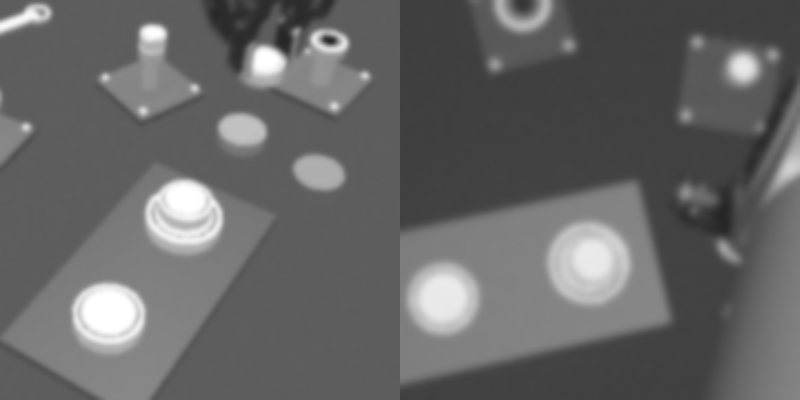

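The 28 disc sits on port28 within 1 mm, with its top at 76.8 mm. The 38 disc is in the jaws.

```bash
python3 -m crank '[{"linear":[0.02,0.0,-0.034],"dr":[0,0,0],"hand":-1},{"linear":[0.04,0.0,-0.068],"dr":[0,0,0],"hand":-1},{"linear":[0.06,0.0,-0.102],"dr":[0,0,0],"hand":-1},{"linear":[0.077,0.01,-0.13],"dr":[0,0,0],"hand":-1},{"linear":[0.085,0.03,-0.144],"dr":[0,0,0],"hand":-1},{"linear":[0.085,0.045,-0.144],"dr":[0,0,0],"hand":-1},{"linear":[0.085,0.058,-0.144],"dr":[0,0,0],"hand":-1},{"linear":[0.085,0.058,-0.144],"dr":[0,0,0],"hand":-1},{"linear":[0.085,0.058,-0.144],"dr":[0,0,0],"hand":-1}]'
python3 -c "
from h import *
to(.5006,-.3253,.0663)"
```

```text
t: 10.42
eef_pos: [0.5001, -0.3217, 0.0709]
tool_rot: [0.697, -0.696, 0.122, -0.121]
contact_force: [0.1, -0.0, 0.5]
gripper_width: 0.415
at [ 0.5001 -0.3217  0.0709] t 10.4 w 35.3 tilt 0.002 -> linear [ 0.0017  0.0046 -0.0032]
```

```bash
python3 -m crank '[{"linear":[0.0015,0.002,-0.003],"dr":[0,0,0],"hand":-1},{"linear":[0.0015,0.0045,-0.003],"dr":[0,0,0],"hand":-1},{"linear":[0.0015,0.0045,-0.003],"dr":[0,0,0],"hand":-1},{"linear":[0.0015,0.0045,-0.003],"dr":[0,0,0],"hand":-1}]'
python3 -c "
from h import *
to(.5006,-.3253,.0663)"
```

```text
t: 10.75
eef_pos: [0.5011, -0.3265, 0.0673]
tool_rot: [0.697, -0.697, 0.122, -0.122]
contact_force: [-0.1, 0.3, -0.1]
gripper_width: 0.415
at [ 0.5011 -0.3265  0.0673] t 10.8 w 35.3 tilt 0.0007 -> linear [-0.0009  0.001   0.0009]
```

```bash
python3 -m crank '[{"linear":[-0.0005,0.001,0.0005],"dr":[0,0,0],"hand":-1},{"linear":[-0.0005,0.001,0.0005],"dr":[0,0,0],"hand":-1},{"linear":[-0.0005,0.001,0.0005],"dr":[0,0,0],"hand":0.4},{"linear":[-0.0005,0.001,0.0005],"dr":[0,0,0],"hand":0.4},{"linear":[-0.0005,0.001,0.0005],"dr":[0,0,0],"hand":0.4},{"linear":[-0.0005,-0.02,0.0005],"dr":[0,0,0],"hand":0.6},{"linear":[-0.0005,-0.05,0.0005],"dr":[0,0,0],"hand":0.6},{"linear":[-0.0005,-0.08,0.0005],"dr":[0,0,0],"hand":0.6},{"linear":[-0.0005,-0.08,0.03],"dr":[0,0,0],"hand":0.6},{"linear":[-0.0005,-0.08,0.06],"dr":[0,0,0],"hand":0.6}]'
python3 - <<'E'
from h import *
to(.43,.065,.12)
G=grab(); print("38",fit(G,np.r_[PORT[38],.076],.019,.076),fit(G,np.r_[PORT[38],.076],.019))
print("58",fit(G,np.r_[.43,.065,.024],.029,.024))
print("48",fit(G,np.r_[.461,-.061,.04],.024,.04))
E
```

```text
t: 11.58
eef_pos: [0.5211, -0.2723, 0.1491]
tool_rot: [-0.696, 0.697, -0.122, 0.125]
contact_force: [0.4, 0.3, -0.8]
gripper_width: 0.799
at [ 0.5211 -0.2723  0.1491] t 11.6 w 67.9 tilt 0.0045 -> linear [-0.2019  0.0279  0.2853]
38 (array([ 0.499379  , -0.32615627,  0.076     ]), np.float64(49.48514374663901)) (array([ 0.50316345, -0.33204254,  0.07140955]), np.float64(49.88006637777296))
58 (array([0.42989142, 0.06444718, 0.024     ]), np.float64(85.59383002839061))
48 (array([ 0.46081565, -0.06095735,  0.04      ]), np.float64(44.193381455511094))
```

```bash
python3 -m crank '[{"linear":[-0.02,0.0,0.028],"dr":[0,0,0],"hand":0.8},{"linear":[-0.04,0.0,0.058],"dr":[0,0,0],"hand":0.8},{"linear":[-0.062,0.0,0.088],"dr":[0,0,0],"hand":0.8},{"linear":[-0.085,0.0,0.12],"dr":[0,0,0],"hand":0.8},{"linear":[-0.108,0.0,0.153],"dr":[0,0,0],"hand":0.8},{"linear":[-0.132,0.0,0.187],"dr":[0,0,0],"hand":0.8},{"linear":[-0.156,0.0,0.22],"dr":[0,0,0],"hand":0.8},{"linear":[-0.18,0.01,0.254],"dr":[0,0,0],"hand":0.8},{"linear":[-0.201,0.028,0.283],"dr":[0,0,0],"hand":0.8},{"linear":[-0.201,0.05,0.283],"dr":[0,0,0],"hand":0.8}]'
python3 - <<'E'
from h import *
to(.43,.0646,.012)
G=grab(); print("38",fit(G,np.r_[PORT[38],.076],.019,.076),fit(G,np.r_[PORT[38],.076],.019))
E
```

```text
t: 12.52
eef_pos: [0.4269, 0.0719, 0.0969]
tool_rot: [0.699, -0.696, 0.118, -0.119]
contact_force: [-0.6, 0.5, -0.2]
gripper_width: 0.906
at [0.4269 0.0719 0.0969] t 12.5 w 77.0 tilt 0.0042 -> linear [ 0.0053  0.0849 -0.0062]
38 (array([ 0.50081351, -0.32541783,  0.076     ]), np.float64(95.71203815017216)) (array([ 0.5009067 , -0.3256807 ,  0.07572265]), np.float64(95.74229693279506))
```

The 38 disc is seated within 1 mm. Next the 58.

```bash
python3 -m crank '[{"linear":[0.003,0.0,-0.003],"dr":[0,0,0],"hand":0.8},{"linear":[0.003,0.03,-0.003],"dr":[0,0,0],"hand":0.8},{"linear":[0.003,0.05,-0.003],"dr":[0,0,0],"hand":0.8},{"linear":[0.003,0.06,-0.003],"dr":[0,0,0],"hand":0.8},{"linear":[0.003,0.06,-0.003],"dr":[0,0,0],"hand":0.8}]'
python3 - <<'E'
from h import *
to(.43,.0646,.012)
E
```

```text
t: 13.03
eef_pos: [0.4295, 0.0587, 0.0361]
tool_rot: [-0.696, 0.697, -0.124, 0.122]
contact_force: [0.0, 0.1, 0.5]
gripper_width: 0.901
at [0.4295 0.0587 0.0361] t 13.0 w 76.5 tilt 0.0019 -> linear [-0.0015  0.0241  0.0058]
```

```bash
python3 -m crank '[{"linear":[-0.001,0.0,0.006],"dr":[0,0,0],"hand":0.8},{"linear":[-0.001,0.01,0.006],"dr":[0,0,0],"hand":0.8},{"linear":[-0.001,0.024,0.006],"dr":[0,0,0],"hand":0.8},{"linear":[-0.001,0.024,0.006],"dr":[0,0,0],"hand":0.8},{"linear":[-0.001,0.024,0.006],"dr":[0,0,0],"hand":0.8}]'
python3 - <<'E'
from h import *
to(.43,.0646,.012)
E
```

```text
t: 13.45
eef_pos: [0.4308, 0.0666, 0.013]
tool_rot: [-0.696, 0.697, -0.122, 0.122]
contact_force: [-0.4, 0.6, 0.8]
gripper_width: 0.901
at [0.4308 0.0666 0.013 ] t 13.4 w 76.6 tilt 0.0003 -> linear [-0.0001  0.001  -0.0021]
```

```bash
python3 -m crank '[{"linear":[0.0,0.0,-0.002],"dr":[0,0,0],"hand":0.6},{"linear":[0.0,0.0,-0.002],"dr":[0,0,0],"hand":-1},{"linear":[0.0,0.0,-0.002],"dr":[0,0,0],"hand":-1},{"linear":[0.0,0.0,-0.002],"dr":[0,0,0],"hand":-1},{"linear":[0.0,0.0,-0.002],"dr":[0,0,0],"hand":-1},{"linear":[0.0,0.0,-0.002],"dr":[0,0,0],"hand":-1}]' 60
python3 - <<'E'
from h import *
to(.4692,.35,.12)
E
```

```text
t: 13.95
eef_pos: [0.4304, 0.0645, 0.0141]
tool_rot: [0.697, -0.696, 0.122, -0.122]
contact_force: [-3.9, -1.8, 14.4]
gripper_width: 0.645
at [0.4304 0.0645 0.0141] t 13.9 w 54.8 tilt 0.001 -> linear [-0.0607 -0.1057  0.2818]
```

```bash
python3 -m crank '[{"linear":[0.0,-0.005,0.0],"dr":[0,0,0],"hand":-1},{"linear":[0.0,-0.025,0.0],"dr":[0,0,0],"hand":-1},{"linear":[0.0,-0.055,0.0],"dr":[0,0,0],"hand":-1},{"linear":[0.0,-0.085,0.01],"dr":[0,0,0],"hand":-1},{"linear":[-0.008,-0.106,0.035],"dr":[0,0,0],"hand":-1},{"linear":[-0.016,-0.106,0.07],"dr":[0,0,0],"hand":-1},{"linear":[-0.024,-0.106,0.108],"dr":[0,0,0],"hand":-1},{"linear":[-0.032,-0.106,0.146],"dr":[0,0,0],"hand":-1},{"linear":[-0.04,-0.106,0.184],"dr":[0,0,0],"hand":-1},{"linear":[-0.048,-0.106,0.222],"dr":[0,0,0],"hand":-1}]'
python3 - <<'E'
from h import *
to(.4692,.35,.085)
E
```

```text
t: 14.78
eef_pos: [0.4601, 0.2916, 0.1195]
tool_rot: [0.697, -0.696, 0.122, -0.122]
contact_force: [0.9, -1.2, -0.2]
gripper_width: 0.64
at [0.4601 0.2916 0.1195] t 14.8 w 54.4 tilt 0.0006 -> linear [-0.0113  0.0345  0.0579]
```

```bash
python3 -m crank '[{"linear":[-0.007,0.0,0.03],"dr":[0,0,0],"hand":-1},{"linear":[-0.012,0.0,0.05],"dr":[0,0,0],"hand":-1},{"linear":[-0.012,0.015,0.058],"dr":[0,0,0],"hand":-1},{"linear":[-0.012,0.034,0.058],"dr":[0,0,0],"hand":-1},{"linear":[-0.012,0.044,0.058],"dr":[0,0,0],"hand":-1},{"linear":[-0.012,0.044,0.058],"dr":[0,0,0],"hand":-1},{"linear":[-0.012,0.044,0.058],"dr":[0,0,0],"hand":-1},{"linear":[-0.012,0.044,0.058],"dr":[0,0,0],"hand":-1}]'
python3 - <<'E'
from h import *
to(.4692,.35,.0655)
E
```

```text
t: 15.45
eef_pos: [0.4694, 0.348, 0.0757]
tool_rot: [0.697, -0.696, 0.122, -0.123]
contact_force: [-0.4, 0.1, -0.0]
gripper_width: 0.64
at [0.4694 0.348  0.0757] t 15.4 w 54.4 tilt 0.0007 -> linear [-0.0008  0.0102  0.0018]
```

```bash
python3 -m crank '[{"linear":[-0.001,0.005,0.002],"dr":[0,0,0],"hand":-1},{"linear":[-0.001,0.01,0.002],"dr":[0,0,0],"hand":-1},{"linear":[-0.001,0.01,0.002],"dr":[0,0,0],"hand":-1},{"linear":[-0.001,0.01,0.002],"dr":[0,0,0],"hand":-1}]'
python3 - <<'E'
from h import *
to(.4692,.35,.0655)
E
```

```text
t: 15.78
eef_pos: [0.4693, 0.3515, 0.0662]
tool_rot: [0.697, -0.696, 0.122, -0.122]
contact_force: [-2.0, -0.8, 10.1]
gripper_width: 0.642
at [0.4693 0.3515 0.0662] t 15.8 w 54.5 tilt 0.0024 -> linear [ 0.0004  0.0007 -0.0014]
```

Contact (10 N), so the disc is down on the flange. Releasing.

```bash
python3 -m crank '[{"linear":[0.0,-0.0005,-0.001],"dr":[0,0,0],"hand":-1},{"linear":[0.0,-0.0005,-0.001],"dr":[0,0,0],"hand":0.7},{"linear":[0.0,-0.0005,-0.001],"dr":[0,0,0],"hand":0.7},{"linear":[0.0,-0.0005,-0.001],"dr":[0,0,0],"hand":0.8},{"linear":[0.0,-0.025,-0.001],"dr":[0,0,0],"hand":0.8},{"linear":[0.0,-0.055,-0.001],"dr":[0,0,0],"hand":0.8},{"linear":[0.0,-0.08,-0.02],"dr":[0,0,0],"hand":0.7},{"linear":[0.01,-0.08,-0.05],"dr":[0,0,0],"hand":0.6},{"linear":[0.025,-0.08,-0.085],"dr":[0,0,0],"hand":0.6},{"linear":[0.04,-0.08,-0.12],"dr":[0,0,0],"hand":0.6}]'
python3 - <<'E'
from h import *
to(.461,-.061,.12)
G=grab(); print("58",fit(G,np.r_[PORT[58],.076],.029,.076),fit(G,np.r_[PORT[58],.076],.029))
print("68",fit(G,np.r_[.4603,-.059,.024],.034,.024))
print("48",fit(G,np.r_[.461,-.061,.04],.024,.04,("side",)))
E
```

```text
t: 16.62
eef_pos: [0.4651, 0.2235, 0.1452]
tool_rot: [0.697, -0.696, 0.121, -0.121]
contact_force: [0.4, -1.0, 0.4]
gripper_width: 0.8
at [0.4651 0.2235 0.1452] t 16.6 w 68.0 tilt 0.001 -> linear [ 0.0923  0.025  -0.2692]
58 (array([0.46795255, 0.34956293, 0.076     ]), np.float64(58.876233269908866)) (array([0.45422231, 0.35117841, 0.09935219]), np.float64(59.30355445059633))
68 (array([ 0.4603, -0.059 ,  0.024 ]), np.float64(72.49670833862831))
48 (array([ 0.46099855, -0.06159168,  0.04      ]), np.float64(40.295408027503356))
```

```bash
python3 -m crank '[{"linear":[0.013,0.0,-0.038],"dr":[0,0,0],"hand":0.6},{"linear":[0.026,0.0,-0.076],"dr":[0,0,0],"hand":0.6},{"linear":[0.039,0.0,-0.114],"dr":[0,0,0],"hand":0.6},{"linear":[0.052,0.0,-0.152],"dr":[0,0,0],"hand":0.6},{"linear":[0.065,0.0,-0.19],"dr":[0,0,0],"hand":0.6},{"linear":[0.078,0.0,-0.228],"dr":[0,0,0],"hand":0.6},{"linear":[0.091,0.01,-0.262],"dr":[0,0,0],"hand":0.6},{"linear":[0.093,0.025,-0.27],"dr":[0,0,0],"hand":0.6},{"linear":[0.093,0.05,-0.27],"dr":[0,0,0],"hand":0.6},{"linear":[0.093,0.05,-0.27],"dr":[0,0,0],"hand":0.6}]'
python3 - <<'E'
from h import *
to(.461,-.061,.030)
G=grab(); print("58",fit(G,np.r_[PORT[58],.076],.029,.076),fit(G,np.r_[PORT[58],.076],.029))
E
```

```text
t: 17.55
eef_pos: [0.4587, -0.0621, 0.0919]
tool_rot: [-0.696, 0.697, -0.125, 0.121]
contact_force: [-1.3, 0.5, -1.2]
gripper_width: 0.804
at [ 0.4587 -0.0621  0.0919] t 17.6 w 68.4 tilt 0.005 -> linear [0.0021 0.0619 0.0019]
58 (array([0.46849028, 0.35035746, 0.076     ]), np.float64(105.24395672573348)) (array([0.46880568, 0.35056821, 0.07517178]), np.float64(105.35715995553866))
```

The 58 disc is seated within 1 mm. Lowering onto the 48.

```bash
python3 -m crank '[{"linear":[0.001,0.02,0.001],"dr":[0,0,0],"hand":0.6},{"linear":[0.001,0.045,0.001],"dr":[0,0,0],"hand":0.6},{"linear":[0.001,0.055,0.001],"dr":[0,0,0],"hand":0.6},{"linear":[0.001,0.055,0.001],"dr":[0,0,0],"hand":0.6},{"linear":[0.001,0.055,0.001],"dr":[0,0,0],"hand":0.6}]'
python3 - <<'E'
from h import *
to(.461,-.061,.030)
E
```

```text
t: 18.07
eef_pos: [0.4626, -0.0604, 0.0404]
tool_rot: [0.697, -0.697, 0.122, -0.122]
contact_force: [-0.1, 1.5, 1.2]
gripper_width: 0.804
at [ 0.4626 -0.0604  0.0404] t 18.1 w 68.3 tilt 0.0002 -> linear [-0.0013  0.0104 -0.0011]
```

```bash
python3 -m crank '[{"linear":[-0.001,0.01,-0.001],"dr":[0,0,0],"hand":0.6},{"linear":[-0.001,0.01,-0.001],"dr":[0,0,0],"hand":0.6},{"linear":[-0.001,0.01,-0.001],"dr":[0,0,0],"hand":0.3},{"linear":[-0.001,0.01,-0.001],"dr":[0,0,0],"hand":-1},{"linear":[-0.001,0.01,-0.001],"dr":[0,0,0],"hand":-1},{"linear":[-0.001,0.01,-0.001],"dr":[0,0,0],"hand":-1},{"linear":[-0.001,0.01,-0.001],"dr":[0,0,0],"hand":-1},{"linear":[-0.001,0.01,-0.001],"dr":[0,0,0],"hand":-1}]'
python3 - <<'E'
from h import *
to(.6792,-.0013,.13)
E
```

```text
t: 18.73
eef_pos: [0.4613, -0.0613, 0.0308]
tool_rot: [0.697, -0.696, 0.122, -0.122]
contact_force: [-2.6, -0.4, 10.0]
gripper_width: 0.528
at [ 0.4613 -0.0613  0.0308] t 18.7 w 44.9 tilt 0.0009 -> linear [ 0.1845 -0.0991  0.1307]
```

```bash
python3 -m crank '[{"linear":[0.0,-0.005,0.0],"dr":[0,0,0],"hand":-1},{"linear":[0.0,-0.025,0.0],"dr":[0,0,0],"hand":-1},{"linear":[0.0,-0.055,0.0],"dr":[0,0,0],"hand":-1},{"linear":[0.01,-0.085,0.007],"dr":[0,0,0],"hand":-1},{"linear":[0.033,-0.1,0.023],"dr":[0,0,0],"hand":-1},{"linear":[0.065,-0.1,0.046],"dr":[0,0,0],"hand":-1},{"linear":[0.098,-0.1,0.069],"dr":[0,0,0],"hand":-1},{"linear":[0.13,-0.1,0.092],"dr":[0,0,0],"hand":-1},{"linear":[0.16,-0.09,0.114],"dr":[0,0,0],"hand":-1},{"linear":[0.18,-0.07,0.128],"dr":[0,0,0],"hand":-1}]'
python3 -m crank '[{"linear":[0.004,0.0,0.002],"dr":[0,0,0],"hand":-1},{"linear":[0.004,0.012,0.002],"dr":[0,0,0],"hand":-1},{"linear":[0.004,0.022,0.002],"dr":[0,0,0],"hand":-1},{"linear":[0.004,0.022,0.002],"dr":[0,0,0],"hand":-1},{"linear":[0.004,0.022,0.002],"dr":[0,0,0],"hand":-1},{"linear":[0.004,0.022,0.002],"dr":[0,0,0],"hand":-1}]'
python3 - <<'E'
from h import *
to(.6792,-.0013,.0665)
E
```

```text
t: 19.57
eef_pos: [0.6792, -0.0001, 0.1023]
tool_rot: [0.697, -0.696, 0.119, -0.124]
contact_force: [-0.1, 1.2, 0.3]
gripper_width: 0.529
t: 20.07
eef_pos: [0.6778, -0.0022, 0.0785]
tool_rot: [0.696, -0.696, 0.122, -0.122]
contact_force: [-0.1, -0.5, -0.5]
gripper_width: 0.527
at [ 0.6778 -0.0022  0.0785] t 20.1 w 44.8 tilt 0.0003 -> linear [0.001  0.012  0.0014]
```

```bash
python3 -m crank '[{"linear":[0.001,0.005,0.001],"dr":[0,0,0],"hand":-1},{"linear":[0.001,0.01,0.001],"dr":[0,0,0],"hand":-1},{"linear":[0.001,0.012,0.001],"dr":[0,0,0],"hand":-1},{"linear":[0.001,0.012,0.001],"dr":[0,0,0],"hand":-1},{"linear":[0.001,0.012,0.001],"dr":[0,0,0],"hand":-1}]'
python3 - <<'E'
from h import *
to(.6792,-.0013,.0665)
E
```

```text
t: 20.48
eef_pos: [0.6798, -0.0009, 0.0669]
tool_rot: [0.697, -0.696, 0.122, -0.122]
contact_force: [-3.2, 0.1, 8.5]
gripper_width: 0.53
at [ 0.6798 -0.0009  0.0669] t 20.5 w 45.1 tilt 0.0009 -> linear [-0.0004  0.0004 -0.0006]
```

In contact; release and head to the last disc (68).

```bash
python3 -m crank '[{"linear":[0.0,0.0,0.0],"dr":[0,0,0],"hand":-1},{"linear":[0.0,0.0,0.0],"dr":[0,0,0],"hand":0.5},{"linear":[0.0,0.0,0.0],"dr":[0,0,0],"hand":0.5},{"linear":[0.0,0.0,0.0],"dr":[0,0,0],"hand":0.6},{"linear":[0.0,-0.025,0.0],"dr":[0,0,0],"hand":0.6},{"linear":[0.0,-0.055,0.0],"dr":[0,0,0],"hand":1},{"linear":[0.0,-0.08,0.0],"dr":[0,0,0],"hand":1},{"linear":[-0.03,-0.08,-0.021],"dr":[0,0,0],"hand":1},{"linear":[-0.06,-0.08,-0.042],"dr":[0,0,0],"hand":1},{"linear":[-0.09,-0.08,-0.063],"dr":[0,0,0],"hand":1}]'
python3 - <<'E'
from h import *
to(.460,-.059,.085)
G=grab(); print("48",fit(G,np.r_[PORT[48],.076],.024,.076),fit(G,np.r_[PORT[48],.076],.024))
print("68",fit(G,np.r_[.4603,-.059,.024],.034,.024,("side",)))
E
```

```text
t: 21.32
eef_pos: [0.5726, -0.03, 0.1459]
tool_rot: [0.697, -0.697, 0.121, -0.122]
contact_force: [-0.8, -0.4, -0.3]
gripper_width: 0.995
at [ 0.5726 -0.03    0.1459] t 21.3 w 84.6 tilt 0.001 -> linear [-0.0961  0.0608 -0.0655]
48 (array([ 0.6791204 , -0.00078937,  0.076     ]), np.float64(59.384296807197046)) (array([ 0.67915057, -0.00080643,  0.0759543 ]), np.float64(59.3851159033415))
68 (array([ 0.45967775, -0.05942286,  0.024     ]), np.float64(53.34282016862514))
```

```bash
python3 -m crank '[{"linear":[-0.03,0.0,-0.02],"dr":[0,0,0],"hand":1},{"linear":[-0.06,0.0,-0.041],"dr":[0,0,0],"hand":1},{"linear":[-0.085,0.01,-0.058],"dr":[0,0,0],"hand":1},{"linear":[-0.096,0.035,-0.065],"dr":[0,0,0],"hand":1},{"linear":[-0.096,0.06,-0.065],"dr":[0,0,0],"hand":1},{"linear":[-0.096,0.08,-0.065],"dr":[0,0,0],"hand":1},{"linear":[-0.096,0.08,-0.065],"dr":[0,0,0],"hand":1},{"linear":[-0.096,0.08,-0.065],"dr":[0,0,0],"hand":1}]'
python3 - <<'E'
from h import *
to(.460,-.0592,.0125)
G=grab(); print("48",fit(G,np.r_[PORT[48],.076],.024,.076),fit(G,np.r_[PORT[48],.076],.024))
E
```

```text
t: 22.08
eef_pos: [0.4609, -0.0584, 0.0654]
tool_rot: [-0.696, 0.697, -0.123, 0.121]
contact_force: [0.0, -0.3, -0.5]
gripper_width: 1.0
at [ 0.4609 -0.0584  0.0654] t 22.1 w 85.0 tilt 0.0016 -> linear [-0.0005  0.0529 -0.001 ]
48 (array([ 6.79702009e-01, -3.73289750e-04,  7.60000000e-02]), np.float64(88.86592117905641)) (array([ 6.80355846e-01, -4.25733578e-04,  7.54376381e-02]), np.float64(88.89269928886215))
```

The 48 disc is seated within 1.5 mm. Centred over the 68; lowering in two stages.

```bash
python3 -m crank '[{"linear":[0.0,0.012,-0.001],"dr":[0,0,0],"hand":1},{"linear":[0.0,0.024,-0.001],"dr":[0,0,0],"hand":1},{"linear":[0.0,0.034,-0.001],"dr":[0,0,0],"hand":1},{"linear":[0.0,0.034,-0.001],"dr":[0,0,0],"hand":1}]'
python3 - <<'E'
from h import *
to(.460,-.0592,.0125)
E
```

```text
t: 22.52
eef_pos: [0.4608, -0.059, 0.0313]
tool_rot: [-0.696, 0.697, -0.122, 0.122]
contact_force: [-0.1, 0.4, 0.7]
gripper_width: 0.999
at [ 0.4608 -0.059   0.0313] t 22.5 w 84.9 tilt 0.0007 -> linear [-0.0006  0.0188 -0.0005]
```

```bash
python3 -m crank '[{"linear":[-0.0005,0.01,-0.0005],"dr":[0,0,0],"hand":1},{"linear":[-0.0005,0.018,-0.0005],"dr":[0,0,0],"hand":1},{"linear":[-0.0005,0.018,-0.0005],"dr":[0,0,0],"hand":1},{"linear":[-0.0005,0.018,-0.0005],"dr":[0,0,0],"hand":0.7},{"linear":[-0.0005,0.018,-0.0005],"dr":[0,0,0],"hand":-1},{"linear":[-0.0005,0.018,-0.0005],"dr":[0,0,0],"hand":-1},{"linear":[-0.0005,0.018,-0.0005],"dr":[0,0,0],"hand":-1},{"linear":[-0.0005,0.018,-0.0005],"dr":[0,0,0],"hand":-1}]'
python3 - <<'E'
from h import *
to(.6443,.2149,.13)
E
```

```text
t: 23.18
eef_pos: [0.4602, -0.0595, 0.0148]
tool_rot: [0.697, -0.696, 0.122, -0.122]
contact_force: [-4.0, -0.1, 12.4]
gripper_width: 0.755
at [ 0.4602 -0.0595  0.0148] t 23.2 w 64.2 tilt 0.0008 -> linear [ 0.0797 -0.1149  0.3208]
```

```bash
python3 -m crank '[{"linear":[0.0,-0.005,0.0],"dr":[0,0,0],"hand":-1},{"linear":[0.0,-0.025,0.0],"dr":[0,0,0],"hand":-1},{"linear":[0.0,-0.055,0.0],"dr":[0,0,0],"hand":-1},{"linear":[0.003,-0.085,0.012],"dr":[0,0,0],"hand":-1},{"linear":[0.009,-0.11,0.036],"dr":[0,0,0],"hand":-1},{"linear":[0.018,-0.115,0.072],"dr":[0,0,0],"hand":-1},{"linear":[0.027,-0.115,0.11],"dr":[0,0,0],"hand":-1},{"linear":[0.037,-0.115,0.148],"dr":[0,0,0],"hand":-1},{"linear":[0.046,-0.115,0.186],"dr":[0,0,0],"hand":-1},{"linear":[0.055,-0.115,0.222],"dr":[0,0,0],"hand":-1}]'
python3 - <<'E'
from h import *
to(.6443,.2149,.08)
E
```

```text
t: 24.02
eef_pos: [0.5879, 0.133, 0.1292]
tool_rot: [0.697, -0.696, 0.122, -0.122]
contact_force: [0.8, -0.6, -1.2]
gripper_width: 0.742
at [0.5879 0.133  0.1292] t 24.0 w 63.1 tilt 0.0004 -> linear [0.0252 0.0492 0.0962]
```

```bash
python3 -m crank '[{"linear":[0.009,0.0,0.035],"dr":[0,0,0],"hand":-1},{"linear":[0.018,0.0,0.07],"dr":[0,0,0],"hand":-1},{"linear":[0.025,0.01,0.09],"dr":[0,0,0],"hand":-1},{"linear":[0.025,0.025,0.096],"dr":[0,0,0],"hand":-1},{"linear":[0.025,0.042,0.096],"dr":[0,0,0],"hand":-1},{"linear":[0.025,0.049,0.096],"dr":[0,0,0],"hand":-1},{"linear":[0.025,0.049,0.096],"dr":[0,0,0],"hand":-1},{"linear":[0.025,0.049,0.096],"dr":[0,0,0],"hand":-1}]'
python3 - <<'E'
from h import *
to(.6443,.2149,.0665)
E
```

```text
t: 24.68
eef_pos: [0.643, 0.2112, 0.0797]
tool_rot: [-0.696, 0.697, -0.123, 0.122]
contact_force: [0.3, 0.3, -1.7]
gripper_width: 0.746
at [0.643  0.2112 0.0797] t 24.7 w 63.4 tilt 0.0013 -> linear [0.     0.0132 0.0039]
```

```bash
python3 -m crank '[{"linear":[0.0,0.005,0.003],"dr":[0,0,0],"hand":-1},{"linear":[0.0,0.01,0.003],"dr":[0,0,0],"hand":-1},{"linear":[0.0,0.013,0.003],"dr":[0,0,0],"hand":-1},{"linear":[0.0,0.013,0.003],"dr":[0,0,0],"hand":-1},{"linear":[0.0,0.013,0.003],"dr":[0,0,0],"hand":-1}]'
python3 - <<'E'
from h import *
to(.6443,.2149,.0665)
E
```

```text
t: 25.1
eef_pos: [0.6447, 0.2156, 0.0672]
tool_rot: [0.697, -0.696, 0.122, -0.122]
contact_force: [0.1, 0.4, 0.0]
gripper_width: 0.746
at [0.6447 0.2156 0.0672] t 25.1 w 63.4 tilt 0.0008 -> linear [-0.0002  0.0007 -0.0008]
```

```bash
python3 -m crank '[{"linear":[0.0,0.001,0.0],"dr":[0,0,0],"hand":-1},{"linear":[0.0,0.0015,0.0],"dr":[0,0,0],"hand":-1},{"linear":[0.0,0.0015,0.0],"dr":[0,0,0],"hand":-1}]'
```

```text
t: 25.35
eef_pos: [0.6448, 0.2155, 0.0671]
tool_rot: [0.697, -0.696, 0.122, -0.122]
contact_force: [-3.9, -0.4, 11.2]
gripper_width: 0.749
```

In contact; release and withdraw upward and back towards the base, clear of everything.

```bash
python3 -m crank '[{"linear":[0.0,0.0,0.0],"dr":[0,0,0],"hand":0.8},{"linear":[0.0,0.0,0.0],"dr":[0,0,0],"hand":0.9},{"linear":[0.0,0.0,0.0],"dr":[0,0,0],"hand":1},{"linear":[0.0,0.0,0.0],"dr":[0,0,0],"hand":1},{"linear":[0.0,-0.02,0.0],"dr":[0,0,0],"hand":1},{"linear":[0.0,-0.055,0.0],"dr":[0,0,0],"hand":1},{"linear":[0.0,-0.095,0.0],"dr":[0,0,0],"hand":1},{"linear":[0.0,-0.135,0.0],"dr":[0,0,0],"hand":1},{"linear":[-0.03,-0.15,-0.02],"dr":[0,0,0],"hand":1},{"linear":[-0.06,-0.15,-0.05],"dr":[0,0,0],"hand":1}]'
python3 -m crank '[{"linear":[-0.03,0,-0.03],"dr":[0,0,0],"hand":1},{"linear":[-0.06,0,-0.06],"dr":[0,0,0],"hand":1},{"linear":[-0.06,0,-0.09],"dr":[0,0,0],"hand":1},{"linear":[-0.06,0,-0.12],"dr":[0,0,0],"hand":1},{"linear":[-0.06,0,-0.12],"dr":[0,0,0],"hand":1},{"linear":[-0.06,0,-0.12],"dr":[0,0,0],"hand":1}]'
python3 - <<'E'
from h import *
G=grab()
for d in PORT:
    f,s=fit(G,np.r_[PORT[d],.076],d/2000,.076); g,_=fit(G,np.r_[PORT[d],.076],d/2000)
    print(d,((f[:2]-PORT[d])*1000).round(1),round(s),g.round(4))
i=bot.read_camera("side"); j=bot.read_camera("top")
cv2.imwrite("pics/end.png",np.vstack([cv2.resize(i[130:410,110:440],None,fx=1.1,fy=1.1),cv2.resize(j[130:280,90:420],(363,165))]))
E
```

```text
t: 26.18
eef_pos: [0.5752, 0.1914, 0.2198]
tool_rot: [0.699, -0.695, 0.118, -0.124]
contact_force: [-0.4, -0.2, 0.7]
gripper_width: 1.006
t: 26.68
eef_pos: [0.4742, 0.095, 0.2156]
tool_rot: [0.697, -0.696, 0.123, -0.123]
contact_force: [0.3, 0.4, -0.1]
gripper_width: 1.003
68 [0.6 1. ] 74 [0.6472 0.2154 0.0727]
58 [-0.8  0.3] 105 [0.4688 0.3505 0.0753]
48 [-1.2 -0.8] 60 [ 0.6778 -0.0019  0.0765]
38 [ 0.2 -0.1] 95 [ 0.5009 -0.3256  0.0758]
28 [-1.1 -0.1] 94 [ 0.62   -0.1871  0.0742]
```

View pics/end.png

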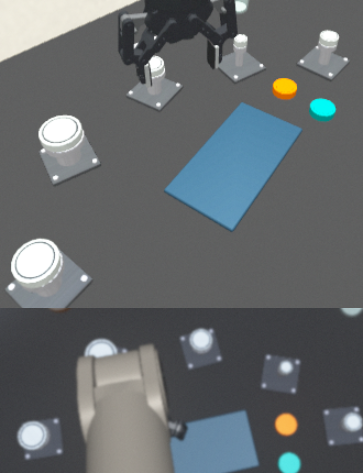

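All five ports carry a disc (68 at crop (60,132), 58 at (37,262), the others in the back row). The slab is empty, the look-alikes are untouched, and the gripper is clear at z=0.216. Handing in.

```bash
python3 -c "
from h import *
for d,n in((68,'side'),(48,'top')): print(d,fit(grab(),np.r_[PORT[d],.076],d/2000,.076,(n,)))
print(bot.get_obs()['contact_force'].round(1)); print(bot.hand_in())"
```

```text
68 (array([0.64339462, 0.21568743, 0.076     ]), np.float64(54.27888896422889))
48 (array([ 6.81042246e-01, -7.92351246e-05,  7.60000000e-02]), np.float64(39.68945945397507))
[-0.4  0.1 -0.7]
the job is handed in; nothing more can be done
None
```

All five discs are on their own ports, and the job was handed in at about 27 s of the 109 s allowed. I took stack A apart in the order 28, 38, 58 and stack B in the order 48, 68. The orange and turquoise look-alikes were not touched, and no disc went onto the bench.

- **Centring:** the final rim fits put every disc within about 2 mm of its flange centre, against a limit of 8 mm.
- **Heights:** with z left free, the disc tops fitted at 74–77 mm, against 76 mm expected. The exception was the 68 disc at 72.7 mm. I put that down to the arm partly hiding it in the top view, and a side-view fit at the expected height put it about 1 mm off centre.
- **48 disc:** its two final views disagreed by about 2–3 mm, because the gripper hid part of it in the side view.
- **Tilt:** I checked flatness only by eye and from how well the rims fitted.
- **Robot:** at hand-in the gripper was clear at about 0.22 m height and the contact force read below 1 N. The highest force I read in the job was about 15 N, while closing on the 58 disc.

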